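# Draw the sample tray out of its hooded cabinet with the pull hook

### The arm

A 6-joint arm with a two-finger parallel gripper is mounted at the origin on a cart in front of the work surface, level with it; the furniture and walls round the work are solid. World frame = base frame: x ahead of the robot, y to its left, z up, the work surface at z = 0. Lengths are in m, angles in rad, forces in N, time in s.
With the tool pointing down it reaches from about 0.3 to 0.825 m from the base axis. Payload 5.4 kg.
Tool frame: the origin (TCP) lies at the very end of the fingers, on their centre line; the grasp point (between the pads) lies 19 mm behind it; z points along the fingers, y is the line along which they close (so a half turn about z gives the same grasp; the last joint's range is limited). The gripper opens to 92 mm and grips with 3 to 60 N. Pads are 20 mm wide; open, the fingers measure 128 mm over their backs; the gripper's body (75 mm by 189 mm) begins 69 mm behind the grasp point.
Start: joints at [-1.456, 0.158, 1.597, -0, 1.386, -0.21], TCP at [0.183, -0.545, 0.215] pointing down, gripper open.
Joint ranges: [-2.91, 2.91], [-0.94, 2.29], [0.18, 2.7], [-1.29, 4.43], [0.17, 2.64], [-3, 3]. Speed limits (rad/s): [2.57, 2.57, 3.14, 3.14, 3.14, 3.14].

### API

Orientations are given as a rotation vector (axis times angle).
In Python, from workcell import bot gives the robot as it stands. Calls block until the motion is done:
- bot.goto(position, orientation): joint-space move of the TCP to a pose.
- bot.line_to(position, rot=None, max_speed=0.15): straight line of the TCP; rot=None keeps the orientation; max_speed is the mean speed in m/s.
- bot.set_joints(angles): joint-space move.
- bot.set_gripper(opening, newtons=None): opening from 0.0 (shut) to 1.0 (fully open); newtons is the grip in N (None keeps the last); returns when the fingers have stopped.
- bot.hold(seconds).
- bot.inverse_kinematics(position, orientation): joint angles nearest the present ones, or None.
- bot.read_camera(name): name is "scene" or "top" or "wrist"; returns a dict with "pixels" (384x512x3 uint8, blue, green, red), "fx", "fy", "cx", "cy" (pixels), "R" (3x3) and "t" (3): a world point X has camera coordinates R X + t. Camera axes: x right, y down, z forward; pixel columns grow to the right and rows downward; lengths in m; the calibration is good to about 2 mm. A picture is of the moment at which its call begins. There is no depth.
A pose or a line that the arm cannot do raises bot.MotionError and nothing moves.
- bot.job_done(): hands the job in; it is judged then, once.
Readings, each from a call of its own:
- bot.current_clock(): time.
- bot.current_joints(): joint angles.
- bot.current_joint_vel(): joint speeds.
- bot.current_effort(): joint torques, N m.
- bot.current_ee_pos(): TCP position.
- bot.current_tool_rot(): TCP orientation.
- bot.current_contact_force(): force on the tool from outside, world axes, zero at the start.
- bot.current_ft_torque(): the same for the moment, N m.
- bot.current_opening(): opening from 0.0 (shut) to 1.0 (fully open).
- bot.current_grip_force(): force on a finger pad.
Only numpy, scipy, OpenCV 4.12 (cv2) and the standard library are available. Lean on these libraries where they do the work, as an engineer would, in place of code of your own. Each camera call takes 0.05 s, during which the arm holds its last target. There are 200 camera calls.

### The job

The sample tray sits too deep in its hooded cabinet for a hand, so use the pull hook: slide it out of its sleeve by the bare bar, lay it down and let go, then take it again by its wooden grip. Reach in through the hole in the tray's front, catch the panel from behind with the hook's toe and pull the tray out gently until it comes up against its stop, without wrenching it, touching the cabinet and tray with nothing but the hook. Then unhook and lay the hook down flat, clear of the cabinet, with the tray left out and the scissors and caps where they are.

Things in the scene. Friction and masses are not known exactly. Their poses are not given: they have to be found in the camera images.
- hook: loose pull hook, 0.16 kg. Origin: middle of the underside of its wooden grip; z up, x along the bar towards the toe. Grip x -40..40 mm, 26 wide, 26 high. Steel bar 10 x 10 mm square, axis at y 0, z 13, from x 40 to 160. Toe: the last 10 mm (x 150..160) reaches sideways to y +22; the bar's other side is at y -5. Centre of mass about x +40. It lies flat on the grip alone
- hook_toe (a point): the toe of the hook, at (155, 17, 13) mm in the hook's frame; same axes
- sleeve: fixed folded-steel sleeve on the board. Origin on the board, where the hook's origin starts; x points out of its mouth, along the hook. Covers x -47..80 mm, 33 high, closed behind and on top, 34 wide inside, flanges to y +-37. It hides the hook's grip; the bar is in the open from x 80 to 160. The hook is free after sliding 120 mm along +x
- cabinet: fixed grey sample cabinet on the table, 240 mm deep (x 0..240), 136 mm wide, 98 mm high; origin under the middle of its open front, which faces -x; x points inwards. Inside width 126 mm, inside height from z 6 to z 93 mm. It carries the tray
- tray_hole (a point): centre of the hole in the tray's front panel, on its outer face, 45 mm above the table, 55 mm behind the cabinet's front when home; axes as the cabinet (x inwards). Hole 46 wide (y), 30 high, corners cut by 4; panel 6 thick, 116 wide. Behind it 35 mm are free, then fixed sample tins 16 mm below the hole's centre; tray side walls lie below the hole
- tray (a joint): how far the tray is out, m: 0 home, 0.12 at its hard stop; it slides along the cabinet's -x with a friction of about 3 N and some damping. The stop is felt as a sharp rise of the pull above that friction; no more than 60 N may be put on it. It stays where it is left
- scissors: orange-handled scissors lying on the table, 84 x 196 x 9 mm, to be left alone; origin under their middle
- cap_a: lilac plastic cup-cap, 38 mm wide and 46 mm high, to be left alone; origin under its middle
- cap_b: pale blue plastic cup-cap, 38 mm wide and 46 mm high, to be left alone; origin under its middle
- board: fixed plywood board on the rollers, 260 (x) x 460 (y) x 6 mm; origin under its centre, top at z = 6 mm; it does not move; good for laying the hook down

How it is judged:
By the outcome, as a careful person would: the job done as asked, in the order asked, and still so for the second after the job is handed in, with the robot touching nothing.
It also fails if it takes over 72 s, if anything falls off the work surface, if the arm or the gripper's body presses on something with over 40 N, if the wrist force passes 120 N, or if a joint passes its speed limit or range.

## Working session

There is one attempt and no reset: what is moved stays moved. The work goes in short steps, each a Python script; the robot and the scene stay as the last script left them, time stands still between calls to the robot, and variables do not carry over. Pictures are saved under pics/ and viewed, at most 10 in all, crops included, and the job is handed in when it is done.

```bash
mkdir -p pics; ls; python3 - <<'E'
from workcell import bot
import cv2,numpy as np
for n in("scene","top"):
    c=bot.read_camera(n); cv2.imwrite(f"pics/{n}0.png",cv2.resize(c["pixels"],(800,600),interpolation=cv2.INTER_CUBIC))
    R=np.array(c["R"]);print(n,c["fx"],c["cx"],c["cy"],np.round(R,3).tolist(),np.round(-R.T@c["t"],3))
print(bot.current_clock(),bot.current_tool_rot())
E
```

```text
pics
scene 416.5821283659116 255.50727604829322 192.89580338507585 [[-0.624, -0.781, 0.004], [-0.554, 0.439, -0.708], [0.551, -0.444, -0.706]] [-0.205  0.651  1.106]
top 349.44979535220546 256.15916257488993 193.29860072519995 [[0.03, -0.999, -0.013], [-0.99, -0.028, -0.138], [0.138, 0.017, -0.99]] [ 0.435 -0.011  1.049]
0.1 [-3.09869244e+00 -5.07662326e-01 -1.57356240e-04]
```

View pics/top0.png

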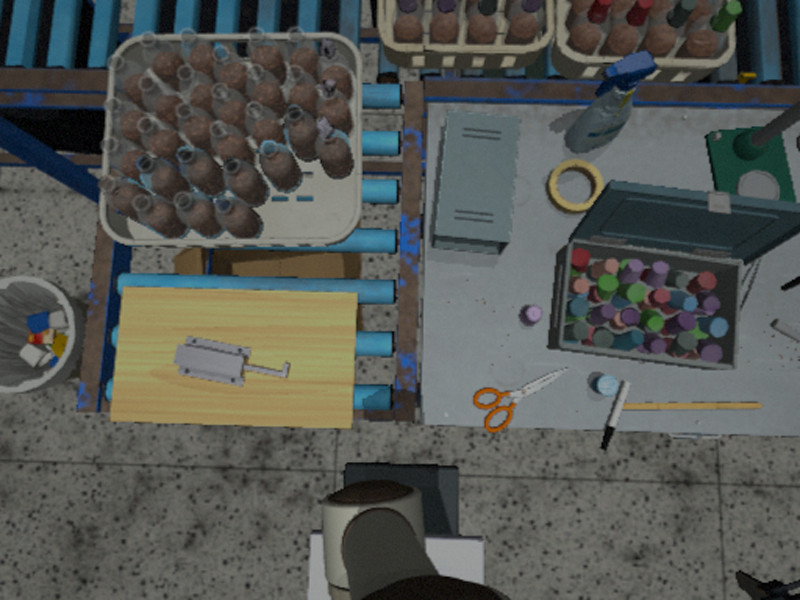

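View pics/scene0.png

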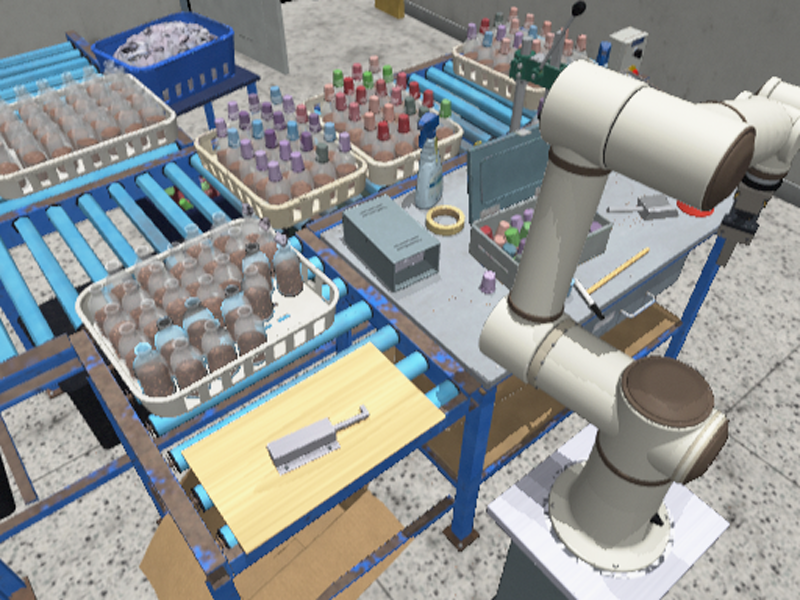

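The top view shows the sleeve at about (213,361), with the hook's bar running right to a toe at (288,366) that points up, towards +x. The cabinet's front edge is at about (470,245), opening downwards (-x). cap_a is at (531,315), cap_b at (606,383) and the scissors at (515,400). The scene view shows the cabinet mouth at about (415,270) and the hook toe at (362,410).

```bash
cat > h.py <<'E'
from workcell import bot
import cv2,numpy as np
from scipy.spatial.transform import Rotation as Ro
def ray(c,u,v,z):
    R=np.array(c["R"]);C=-R.T@c["t"]
    d=R.T@[(u-c["cx"])/c["fx"],(v-c["cy"])/c["fy"],1]
    return C+d*(z-C[2])/d[2]
def proj(c,P):
    p=np.atleast_2d(P)@np.array(c["R"]).T+c["t"]
    return np.c_[c["cx"]+c["fx"]*p[:,0]/p[:,2],c["cy"]+c["fy"]*p[:,1]/p[:,2]]
def down(yaw): # tool z down, tool x along world yaw
    return (Ro.from_euler("z",yaw)*Ro.from_euler("x",np.pi)).as_rotvec()
def crop(c,u0,v0,u1,v1,s):
    return cv2.resize(c["pixels"][v0:v1,u0:u1],None,fx=s,fy=s,interpolation=cv2.INTER_CUBIC)
E
python3 - <<'E'
from h import *
c=bot.read_camera("top");k=.64
for n,u,v,z in[("toe",288,363,.019),("barMouth",249,371,.019),("board BL",111,420,.006),("board TR",357,292,.006),("board TL",122,288,.006),("board BR",353,427,.006),
 ("cab FL",433,238,.098),("cab FR",501,246,.098),("cab BL",447,112,.098),("cab BR",520,117,.098),("capa",531,313,.046),("capb",606,382,.046)]:
    print(n,np.round(ray(c,u*k,v*k,z),3))
s=bot.read_camera("scene")
a=crop(c,100,205,240,275,5)[:300];a=crop(c,105,205,195,255,8);b=crop(s,165,250,245,305,5);d=crop(s,215,125,290,190,5)
im=np.zeros((600,800,3),np.uint8)
im[:250,:400]=cv2.resize(a,(400,222)).shape[0] and 0
a=crop(c,105,205,195,255,4);im[:200,:360]=a;im[:275,400:800]=b;im[275:600,400:775]=d
e=crop(c,270,65,340,165,4);im[200:600,:280]=e
cv2.imwrite("pics/m1.png",im)
E
```

```text
toe [0.457 0.214 0.019]
barMouth [0.44  0.286 0.019]
board BL [0.341 0.545 0.006]
board TR [0.598 0.091 0.006]
board TL [0.593 0.549 0.006]
board BR [0.342 0.088 0.006]
cab FL [ 0.685 -0.05   0.098]
cab FR [ 0.673 -0.171  0.098]
cab BL [ 0.924 -0.07   0.098]
cab BR [ 0.918 -0.205  0.098]
capa [ 0.561 -0.236  0.046]
capb [ 0.44  -0.371  0.046]
```

View pics/m1.png

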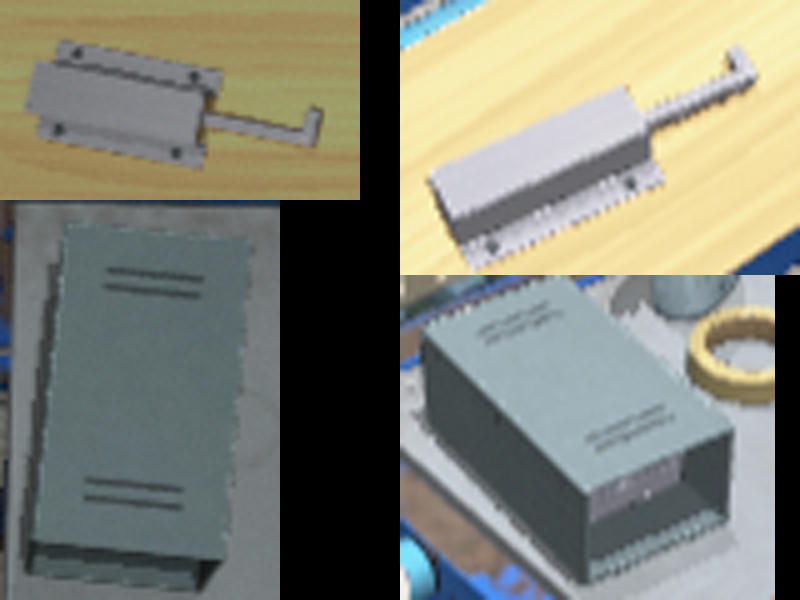

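The crop shows the hook bar from the mouth (205,122) to its end corner (318,146), with the toe tip at (315,108). The cabinet's top corners are at (66,226), (252,237), (225,560) and (35,545), and the scene crop shows its front corners at (585,490) and (732,432). I'll fit both poses to these points.

```bash
python3 - <<'E'
from h import *
from scipy.optimize import least_squares
T=bot.read_camera("top");S=bot.read_camera("scene")
def fit(obs,x0,name):
    def W(p,P): return np.array([*(np.array(p[:2])+Ro.from_euler("z",p[2]).as_matrix()[:2,:2]@P[:2]),P[2]])
    f=lambda p:np.concatenate([(proj(c,W(p,np.array(P)/1e3))[0]-uv) for c,uv,P in obs])
    r=least_squares(f,x0,loss="soft_l1");print(name,np.round(r.x,4),np.round(r.fun.reshape(-1,2),1).tolist());return r.x
t=lambda X,Y:np.array([270+X/4,65+(Y-200)/4]);s=lambda X,Y:np.array([215+(X-400)/5,125+(Y-275)/5])
fit([(T,t(66,226),(240,68,98)),(T,t(252,237),(240,-68,98)),(T,t(225,560),(0,-68,98)),(T,t(35,545),(0,68,98)),
 (S,s(585,490),(0,68,98)),(S,s(732,432),(0,-68,98)),(S,s(422,332),(240,68,98)),(S,s(588,580),(0,68,0)),(S,s(728,518),(0,-68,0))],[.68,-.11,-.1],"cab")
t=lambda X,Y:np.array([105+X/4,205+Y/4]);s=lambda X,Y:np.array([165+(X-400)/5,250+Y/5])
fit([(T,t(318,146),(160,-5,19)),(T,t(318,108),(160,22,24)),(T,t(205,122),(80,0,24)),(T,t(38,63),(-47,18.5,39)),(T,t(205,93),(80,18.5,39)),(T,t(195,142),(80,-18.5,39)),(T,t(27,110),(-47,-18.5,39)),
 (S,s(757,75),(160,-5,24)),(S,s(735,48),(160,22,24)),(S,s(628,88),(80,18.5,39)),(S,s(650,130),(80,-18.5,39)),(S,s(432,180),(-47,18.5,39))],[.44,.36,-1.6],"hook")
for yaw in(0,np.pi,-np.pi/2,np.pi/2):
  for p in([.45,.25,.2],[.56,-.12,.2],[.37,-.12,.15]):
    q=bot.inverse_kinematics(p,down(yaw));print(round(yaw,2),p,None if q is None else np.round(q,2))
c=bot.read_camera("wrist");R=np.array(c["R"]);C=-R.T@c["t"];M=Ro.from_rotvec(bot.current_tool_rot()).as_matrix()
print("cam in tool",M.T@(C-bot.current_ee_pos()),np.round(R@M,2).tolist(),c["fx"])
E
```

```text
cab [ 0.6837 -0.1211 -0.0708] [[-0.5, -1.0], [0.2, 0.4], [0.8, 0.7], [-0.4, -0.2], [0.2, 0.2], [0.6, -1.7], [-1.2, -1.3], [-0.3, 1.5], [0.2, 0.3]]
hook [ 0.4582  0.3726 -1.7216] [[-1.2, 0.3], [0.4, 0.7], [0.3, -0.3], [-0.6, 0.1], [0.2, 0.5], [-0.1, 0.9], [-0.9, 0.9], [-0.0, -0.8], [0.4, -1.5], [-0.9, -1.0], [0.0, -0.6], [-0.4, -1.7]]
0 [0.45, 0.25, 0.2] [ 0.27  0.01  1.78 -0.    1.35  1.84]
0 [0.56, -0.12, 0.2] [-0.42  0.16  1.62 -0.    1.36  1.15]
0 [0.37, -0.12, 0.15] [-0.63 -0.3   2.16 -0.    1.28  0.94]
3.14 [0.45, 0.25, 0.2] [ 0.27  0.01  1.78  0.    1.35 -1.3 ]
3.14 [0.56, -0.12, 0.2] [-0.42  0.16  1.62  0.    1.36 -1.99]
3.14 [0.37, -0.12, 0.15] [-0.63 -0.3   2.16  0.    1.28 -2.2 ]
-1.57 [0.45, 0.25, 0.2] [ 0.27  0.01  1.78  0.    1.35 -2.87]
-1.57 [0.56, -0.12, 0.2] [-0.42  0.16  1.62 -0.    1.36  2.72]
-1.57 [0.37, -0.12, 0.15] [-0.63 -0.3   2.16 -0.    1.28  2.51]
1.57 [0.45, 0.25, 0.2] [ 0.27  0.01  1.78 -0.    1.35  0.27]
1.57 [0.56, -0.12, 0.2] [-0.42  0.16  1.62  0.    1.36 -0.42]
1.57 [0.37, -0.12, 0.15] [-0.63 -0.3   2.16  0.    1.28 -0.63]
cam in tool [ 0.06704524 -0.00050381 -0.16947303] [[0.0, 1.0, -0.0], [-0.97, 0.0, -0.24], [-0.24, 0.0, 0.97]] 272.7042222378841
```

```bash
cat >> h.py <<'E'
def W(p,P):
    P=np.atleast_2d(P)/1e3;xy=P[:,:2]@Ro.from_euler("z",p[2]).as_matrix()[:2,:2].T+np.array(p[:2]);return np.c_[xy,P[:,2]]
HOOK=[.4582,.3726,-1.7216]; CAB=[.6837,-.1211,-.0708]
def draw(im,c,p,pts,s,col=(0,0,255)):
    q=np.round(proj(c,W(p,np.array(pts,float)))*s).astype(int);cv2.polylines(im,[q],True,col,1,cv2.LINE_AA)
E
python3 - <<'E'
from h import *
P=W(HOOK,[100,0,130])[0];bot.goto(P,down(HOOK[2]+np.pi))
c=bot.read_camera("wrist");im=crop(c,0,0,512,384,1.5)
draw(im,c,HOOK,[(80,-5,24),(160,-5,24),(160,22,24),(150,22,24),(150,5,24),(80,5,24)],1.5)
draw(im,c,HOOK,[(80,-18.5,39),(80,18.5,39),(-47,18.5,39),(-47,-18.5,39)],1.5,(255,0,0))
cv2.imwrite("pics/w1.png",im);print(bot.current_clock())
E
```

```text
3.425
```

View pics/w1.png

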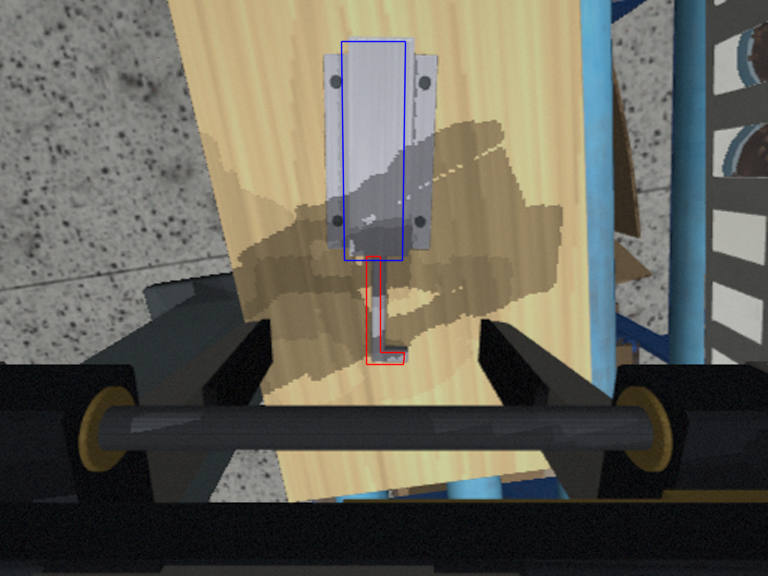

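The sleeve and toe appear slightly right of the model, with the bar at column 379 against 374. The fingers' midpoint is at about column 375, so the wrist camera has a small bias. I'll go lower and compare the bar directly with the fingertips.

```bash
python3 - <<'E'
from h import *
r=down(HOOK[2]+np.pi)
c=bot.read_camera("wrist");p=bot.current_ee_pos();M=Ro.from_rotvec(bot.current_tool_rot()).as_matrix()
for q in([0,0,0],[0,.046,0],[0,-.046,0],[0,.046,-.04],[0,-.046,-.04]):print(q,np.round(proj(c,p+M@q)*1.5))
bot.line_to(W(HOOK,[116,2,35])[0],r,max_speed=.1)
c=bot.read_camera("wrist");im=crop(c,100,100,412,300,2.5)
cv2.imwrite("pics/w2.png",im);print(bot.current_clock(),bot.current_contact_force(),proj(c,W(HOOK,[[100,0,24],[116,0,24],[155,17,24]])))
E
```

```text
[0, 0, 0] [[374. 342.]]
[0, 0.046, 0] [[478. 342.]]
[0, -0.046, 0] [[270. 342.]]
[0, 0.046, -0.04] [[506. 385.]]
[0, -0.046, -0.04] [[241. 385.]]
4.6417 [ 0.41269774 -0.45286704 -1.08791593] [[245.42599084 200.41845354]
 [245.48653933 222.26990164]
 [268.62990652 272.06887901]]
```

View pics/w2.png

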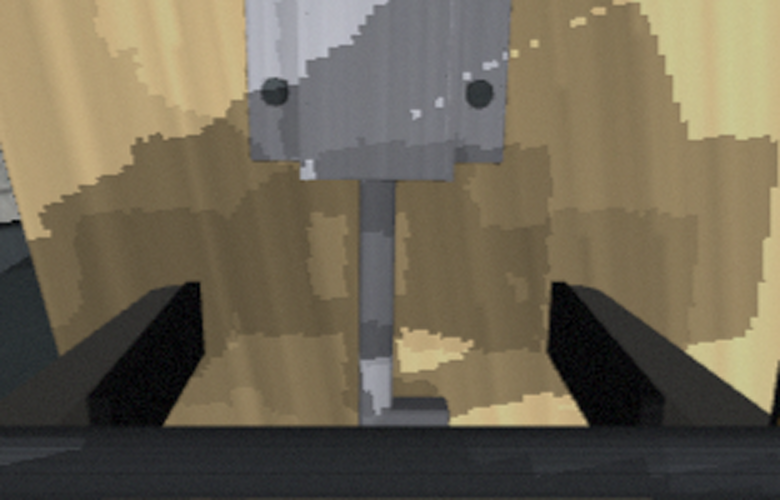

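The bar is centred between the fingertips (377 against 376.5, so about +2.5 mm from the model) and the toe sits about 3 mm short of it. Next I grip the bar and slide the hook out.

```bash
python3 - <<'E'
from h import *
p=W(HOOK,[-3,2.6,0])[0];H=[p[0],p[1],HOOK[2]]
open("h.py","a").write(f"HOOK={[round(float(v),4) for v in H]}\n")
r=down(H[2]+np.pi)
bot.line_to(W(H,[118,0,9])[0],r,max_speed=.1)
bot.set_gripper(0,30)
print(bot.current_opening()*92,bot.current_grip_force(),np.round(bot.current_contact_force(),1))
for s in(10,40,80,110,140):
    bot.line_to(W(H,[118+s,0,9.5])[0],r,max_speed=.08)
    f=bot.current_contact_force();print(s,np.round(f,1),round(bot.current_clock(),1))
    if np.linalg.norm(f[:2])>25:break
c=bot.read_camera("wrist");cv2.imwrite("pics/w3.png",crop(c,60,0,452,300,2))
E
```

```text
9.605228582781601 29.995155930519104 [-0.6  0.2 -0.3]
10 [-0.1  0.  -0.7] 6.5
40 [-0.5 -0.1 -0.3] 7.1
80 [ 0.5 -0.3 -1.3] 7.7
110 [-0.5 -0.5 -0.9] 8.2
140 [-0.2 -0.3 -1.5] 8.8
```

View pics/w3.png

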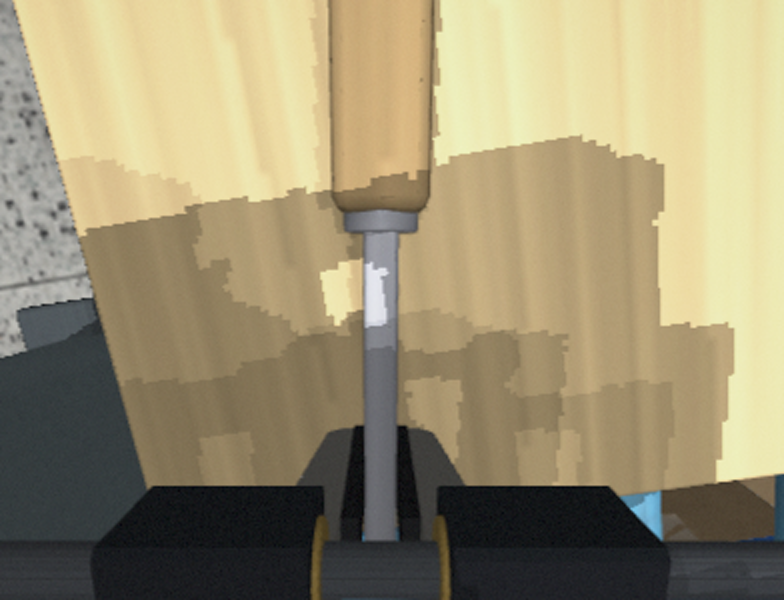

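The hook came out cleanly; its grip is free at crop columns 330–435, ending at row 210. I'll set it down and release it. While the gripper is empty, I'll take one tilted wrist look into the cabinet.

```bash
python3 - <<'E'
from h import *
H=HOOK;r=down(H[2]+np.pi)
bot.line_to(W(H,[258,0,8.7])[0],r,max_speed=.05)
bot.set_gripper(.5);bot.hold(.3)
bot.line_to(W(H,[240,0,120])[0],r,max_speed=.2)
Rt=Ro.from_euler("z",CAB[2])*Ro.from_euler("y",-np.radians(65))*Ro.from_euler("x",np.pi)
print(Rt.as_matrix()[:,2])
P=W(CAB,[-130,0,60])[0]
for a in(P+[-.03,0,.1],P):
    q=bot.inverse_kinematics(a,Rt.as_rotvec());print(None if q is None else np.round(q,2))
bot.goto(P+[-.03,0,.1],Rt.as_rotvec());bot.line_to(P,max_speed=.2)
c=bot.read_camera("wrist");im=crop(c,0,0,512,384,1.5)
np.save("cabcam.npy",dict(c),allow_pickle=True)
hole=[(55,y,45+z) for y,z in((-23,-11),(-23,11),(-19,15),(19,15),(23,11),(23,-11),(19,-15),(-19,-15))]
draw(im,c,CAB,hole,1.5);draw(im,c,CAB,[(0,-68,98),(0,68,98),(0,68,0),(0,-68,0)],1.5,(255,0,0))
draw(im,c,CAB,[(0,-63,93),(0,63,93),(0,63,6),(0,-63,6)],1.5,(0,255,255))
cv2.imwrite("pics/w4.png",im);print(bot.current_clock())
E
```

```text
[ 0.90403724 -0.064113   -0.42261826]
[-0.87 -0.45  2.66  1.63  0.71 -0.49]
[-0.78  0.15  2.52  2.19  0.81 -1.15]
13.05
```

View pics/w4.png

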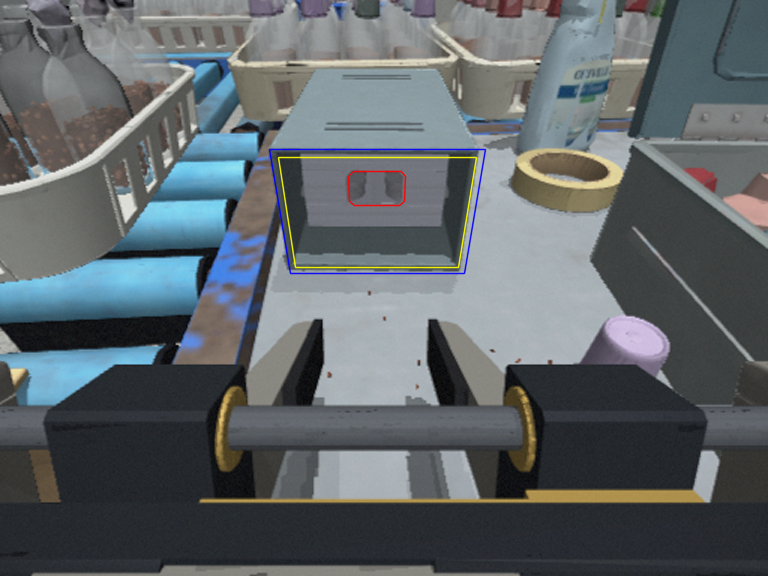

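The overlay matches the cabinet and hole to within about 2 px; the hole is at (377,187) and the tray is home. Next I take the hook by its wooden grip.

```bash
python3 - <<'E'
from h import *
c=np.load("cabcam.npy",allow_pickle=True).item()
im=crop(c,170,90,330,190,5);cv2.imwrite("pics/z4.png",im[:, :800])
hole=[(55,y,45+z) for y,z in((-23,0),(23,0),(0,15),(0,-15))];print("hole",np.round((proj(c,W(CAB,hole))-[170,90])*5),"edge",np.round((proj(c,W(CAB,[(0,-68,98),(0,68,98),(0,68,0),(0,-68,0)]))-[170,90])*5).tolist())
H=HOOK;r=down(H[2]+np.pi)
bot.line_to(np.array(bot.current_ee_pos())+[-.06,0,.14],max_speed=.25)
bot.set_gripper(1.0)
bot.goto(W(H,[140,0,110])[0],r)
bot.line_to(W(H,[140,0,9])[0],r,max_speed=.12)
print(np.round(bot.current_contact_force(),1))
bot.set_gripper(0,55)
print(bot.current_opening()*92,bot.current_grip_force(),np.round(bot.current_contact_force(),1),bot.current_clock())
bot.line_to(W(H,[140,0,130])[0],r,max_speed=.15)
c=bot.read_camera("wrist");cv2.imwrite("pics/w5.png",crop(c,100,100,412,300,2.5));np.save("w5.npy",dict(c),allow_pickle=True)
print(np.round(bot.current_contact_force(),1),bot.current_clock())
t=bot.read_camera("top");s=bot.read_camera("scene");G=W(H,[140,0,0])[0];h=[G[0],G[1],H[2]]
for c,n in((t,"top"),(s,"scene")):
  u,v=proj(c,W(h,[60,0,140]))[0].astype(int);q=crop(c,u-50,v-37,u+50,v+37,4)
  for pts in([(40,-5,139),(160,-5,139),(160,22,139),(150,22,139),(150,5,139),(40,5,139)],):
    k=np.round((proj(c,W(h,np.array(pts,float)))-[u-50,v-37])*4).astype(int);cv2.polylines(q,[k],True,(0,0,255),1)
  cv2.imwrite(f"pics/{n}5.png",q)
a=[cv2.imread(f"pics/{n}5.png") for n in("top","scene")]
b=cv2.resize(cv2.imread("pics/w5.png"),(468,300));m=np.zeros((600,800,3),np.uint8);m[:296,:400]=a[0];m[:296,400:]=a[1];m[300:,:468]=b
cv2.imwrite("pics/m5.png",m)
E
```

```text
hole [[499. 179.]
 [312. 179.]
 [406. 120.]
 [405. 234.]] edge [[766.0, 47.0], [48.0, 46.0], [115.0, 460.0], [695.0, 461.0]]Traceback (most recent call last):
  File "<stdin>", line 6, in <module>
workcell.MotionError: the arm cannot follow that straight line within its joint ranges
```

View pics/z4.png

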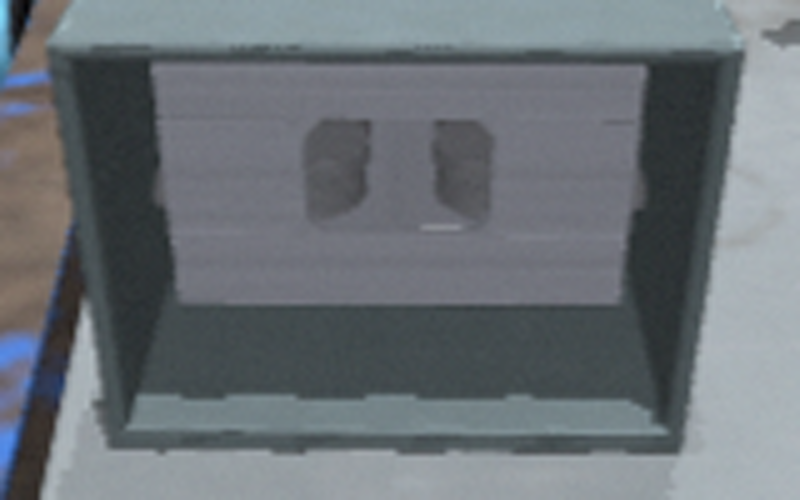

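The hole spans crop columns 303–495 (centre 399 against 405 predicted) and rows 118–232. That puts the cabinet about 2 mm further to +y, with height correct. The retreat line was refused, so I'll reverse the entry path instead.

```bash
python3 - <<'E'
from h import *
p=W(CAB,[0,2,0])[0];open("h.py","a").write(f"CAB={[round(float(p[0]),4),round(float(p[1]),4),CAB[2]]}\n")
H=HOOK;r=down(H[2]+np.pi)
bot.line_to(np.array(bot.current_ee_pos())+[-.03,0,.1],max_speed=.25)
bot.set_gripper(1.0)
bot.goto(W(H,[140,0,110])[0],r)
bot.line_to(W(H,[140,0,9])[0],r,max_speed=.12)
print(np.round(bot.current_contact_force(),1))
bot.set_gripper(0,55)
print(bot.current_opening()*92,bot.current_grip_force(),np.round(bot.current_contact_force(),1),bot.current_clock())
bot.line_to(W(H,[140,0,130])[0],r,max_speed=.15)
print(np.round(bot.current_contact_force(),1),bot.current_clock())
G=W(H,[140,0,0])[0];h=[G[0],G[1],H[2]];m=np.zeros((600,800,3),np.uint8)
for i,n in enumerate(("top","scene")):
  c=bot.read_camera(n);u,v=proj(c,W(h,[90,0,140]))[0].astype(int);q=crop(c,u-50,v-37,u+50,v+37,4)
  pts=[(40,-5,139),(160,-5,139),(160,22,139),(150,22,139),(150,5,139),(40,5,139)]
  k=np.round((proj(c,W(h,np.array(pts,float)))-[u-50,v-37])*4).astype(int);cv2.polylines(q,[k],True,(0,0,255),1)
  m[:296,400*i:400*i+400]=q
c=bot.read_camera("wrist");m[300:,:400]=cv2.resize(c["pixels"],(400,300))
cv2.imwrite("pics/m5.png",m)
E
```

```text
[ 0.7 -0.   0.4]
25.758261555408545 54.99783396720886 [ 0.9 -0.1 -1. ] 18.1
[ 0.2  0.7 -2. ] 19.0583
```

View pics/m5.png

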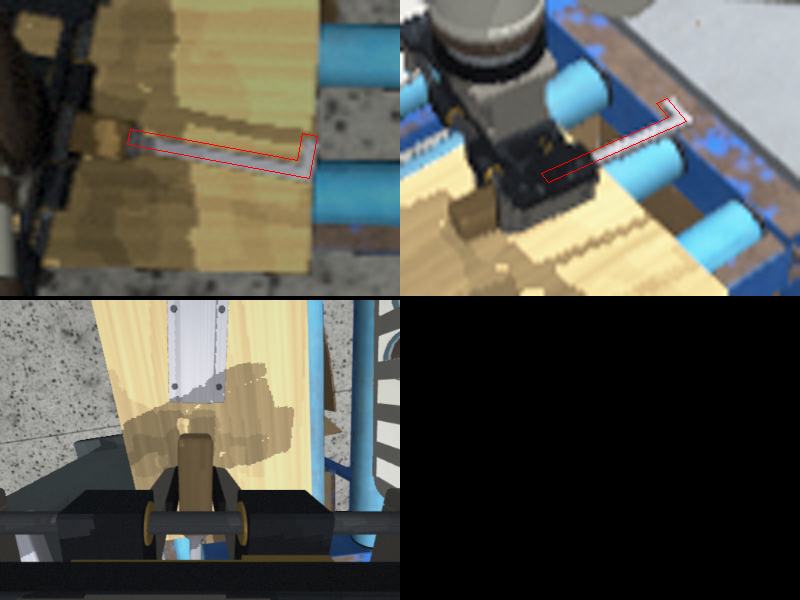

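The hook in hand matches the model within about 1 px in both views: toe at (312,155) in the top crop and (680,115) in the scene crop. The grip is 25.8 mm wide and held at its middle. Now to the cabinet, inserting in steps while watching the force.

```bash
cat >> h.py <<'E'
RC=down(CAB[2]+np.pi)
def hk(x,y,z=36,v=.08):  # hook origin in the cabinet frame (mm)
    bot.line_to(W(CAB,[x,y,z])[0],RC,max_speed=v)
    f=W([0,0,-CAB[2]],1e3*np.array(bot.current_contact_force()))[0]; return f  # force in cabinet axes
E
python3 - <<'E'
from h import *
p=np.array(bot.current_ee_pos());bot.line_to(p+[0,0,.06],max_speed=.2)
bot.goto(W(CAB,[-230,-8.5,130])[0],RC)
f0=hk(-230,-8.5,36,.15);print("ref",np.round(f0,1),bot.current_clock())
for x in(-190,-140,-110,-95,-79):
    f=hk(x,-8.5);print(x,np.round(f-f0,1))
    if np.linalg.norm(f-f0)>6:break
np.save("f0.npy",f0)
t=bot.current_clock();m=np.zeros((600,800,3),np.uint8)
for i,n in enumerate(("top","scene")):
  c=bot.read_camera(n);u,v=proj(c,W(CAB,[-40,0,60]))[0].astype(int);m[:600,400*i:400*i+400]=crop(c,u-40,v-60,u+40,v+60,5)
cv2.imwrite("pics/m6.png",m);print(t)
E
```

```text
ref [-0.3  0.3 -1. ] 22.4833
-190 [ 0.1 -0.7 -0. ]
-140 [-0.2  0.3 -1. ]
-110 [0.2 1.2 0.1]
-95 [0.3 0.5 0.5]
-79 [-0.5 -0.4 -0.6]
25.125
```

```bash
python3 - <<'E'
from h import *
f0=np.load("f0.npy")
for y in(0,8,13.5):
    f=hk(-79,y,v=.06);print("y",y,np.round(f-f0,1))
    if np.linalg.norm(f-f0)>6:raise SystemExit("contact")
for x in(-84,-88,-92,-97,-105,-120,-150,-180,-195):
    f=hk(x,13.5,v=.05);print(x,np.round(f-f0,1),round(bot.current_clock(),1))
    if np.linalg.norm(f-f0)>12:break
E
```

```text
y 0 [ 1.1 -0.6 -0.3]
y 8 [-0.1 -0.4 -0.6]
y 13.5 [ 0.9 -0.5 -0.8]
-84 [-0.4  0.9 -0.4] 26.3
-88 [-0.1 -0.8  0. ] 26.6
-92 [ 0.8 -0.2 -0.3] 26.8
-97 [ 0.9  0.1 -1.1] 27.1
-105 [ 1.1  0.2 -0.4] 27.4
-120 [0.4 0.1 0. ] 27.8
-150 [ 0.2 -0.2 -1.4] 28.6
-180 [ 1.  -0.1 -0.8] 29.3
-195 [ 0.4 -1.   0.2] 29.8
```

The forces at rest are in the noise, so I'll check numerically, without a picture, whether the tray followed.

```bash
python3 - <<'E'
from h import *
c=bot.read_camera("top");a=cv2.resize(cv2.imread("pics/top0.png"),(512,384),interpolation=cv2.INTER_AREA).astype(int);b=c["pixels"].astype(int)
for x in range(-80,10,10):
    k=np.round(proj(c,W(CAB,[(x,y,30) for y in(-50,-35,35,50)]))).astype(int)
    print(x,[int(abs(a[v,u]-b[v,u]).sum()) for u,v in k],[b[v,u].tolist() for u,v in k])
E
```

```text
-80 [3, 3, 83, 4] [[129, 126, 121], [133, 130, 124], [102, 101, 96], [129, 127, 121]]
-70 [10, 51, 42, 47] [[128, 127, 120], [113, 111, 105], [113, 110, 106], [115, 112, 108]]
-60 [64, 48, 51, 56] [[108, 108, 102], [115, 114, 109], [112, 113, 107], [114, 113, 107]]
-50 [207, 215, 215, 217] [[59, 55, 54], [57, 56, 54], [59, 55, 56], [58, 53, 53]]
-40 [8, 40, 8, 182] [[129, 129, 127], [142, 142, 140], [130, 129, 126], [67, 63, 61]]
-30 [93, 115, 29, 119] [[87, 80, 77], [155, 156, 154], [126, 126, 123], [155, 156, 154]]
-20 [55, 115, 104, 93] [[93, 89, 89], [156, 147, 144], [153, 142, 139], [152, 141, 138]]
-10 [116, 13, 106, 94] [[77, 71, 70], [119, 109, 109], [82, 79, 75], [151, 141, 139]]
0 [48, 81, 118, 96] [[70, 65, 64], [121, 118, 113], [123, 118, 118], [123, 117, 115]]
```

The tray followed: its dark panel and bright contents are now in front of the cabinet, with the panel at about x = -50 mm. I'll feel for the stop in small steps.

```bash
python3 - <<'E'
from h import *
f0=np.load("f0.npy");x=-195;d=4
while x>-222:
    x-=d if x>-202 else 1.5
    f=hk(x,13.5,v=.03)-f0;print(x,np.round(f,1),round(bot.current_clock(),1))
    if np.linalg.norm(f[:2])>8:break
P=np.array(bot.current_ee_pos());print((P-W(CAB,[x,13.5,36])[0])*1e3)
E
```

```text
-199 [ 1.6 -0.8 -1.1] 30.1
-203 [-0.1 -1.  -1. ] 30.4
-204.5 [ 2.8 -0.5 -0.8] 30.6
-206.0 [ 2.1 -0.7 -0.4] 30.9
-207.5 [ 7.5  0.8 -2.2] 31.1
-209.0 [12.1  1.9 -4. ] 31.4
[ 2.74780757 -0.42664194  0.91790137]
```

The pull rises sharply, from 2 N to 12 N, within 2 mm of the predicted stop. I'll take one more small step to confirm, then relieve the load and unhook.

```bash
python3 - <<'E'
from h import *
f0=np.load("f0.npy")
f=hk(-211,13.5,v=.03)-f0;print(np.round(f,1))
x=-209
for x,y,v in((-207,13.5,.05),(-198,13.5,.06),(-198,8,.06),(-198,-8.5,.06),(-210,-8.5,.05),(-225,-8.5,.06),(-255,-8.5,.08)):
    f=hk(x,y,v=v)-f0;print(x,y,np.round(f,1),round(bot.current_clock(),1))
    if x>-207 and np.linalg.norm(f)>7:break
    if x<-209 and abs(f[0])>5:break
c=bot.read_camera("top");b=c["pixels"].astype(int)
for x in range(-80,-30,5):
    k=np.round(proj(c,W(CAB,[(x,y,80) for y in(-50,-35,35,50)]))).astype(int);print(x,[int(b[v,u].sum()) for u,v in k])
for p in([.45,.24],[.40,.24],[.37,.2],[.53,.25]):
    q=bot.inverse_kinematics([*p,.1],down(HOOK[2]+np.pi));print(p,None if q is None else np.round(q,2))
E
```

```text
[16.4  2.2 -5.3]
-207 13.5 [ 3.9  0.9 -0.8] 31.9
-198 13.5 [ 0.1 -0.3 -0.2] 32.2
-198 8 [-0.6 -0.8 -0.4] 32.4
-198 -8.5 [-0.7  0.5 -1.7] 32.9
-210 -8.5 [-0.3 -0.  -0.5] 33.2
-225 -8.5 [ 1.1  0.2 -1.1] 33.6
-255 -8.5 [ 0.3  0.  -0.2] 34.2
-80 [378, 339, 319, 333]
-75 [365, 204, 279, 219]
-70 [302, 165, 176, 168]
-65 [182, 201, 212, 182]
-60 [456, 430, 441, 436]
-55 [371, 476, 456, 413]
-50 [402, 478, 469, 472]
-45 [376, 471, 471, 474]
-40 [374, 471, 449, 475]
-35 [374, 454, 438, 446]
[0.45, 0.24] [0.25 0.11 1.89 0.   1.14 0.4 ]
[0.4, 0.24] [ 0.28 -0.    2.01  0.    1.14  0.43]
[0.37, 0.2] [ 0.21 -0.13  2.13  0.    1.14  0.36]
[0.53, 0.25] [0.23 0.3  1.67 0.   1.17 0.39]
```

The tray panel is out, at x of about -65, and unhooking left it there. Now I lay the hook on the board where it lay before.

```bash
python3 - <<'E'
from h import *
f0=np.load("f0.npy");H=HOOK;r=down(H[2]+np.pi)
hk(-260,-8.5,160,.15)
bot.goto(W(H,[138,0,100])[0],r);bot.hold(.2)
fz=bot.current_contact_force()[2]
bot.line_to(W(H,[138,0,16])[0],r,max_speed=.12)
for z in(13,11,10,9.3,8.7):
    bot.line_to(W(H,[138,0,z])[0],r,max_speed=.04);d=bot.current_contact_force()[2]-fz;print(z,round(d,1))
    if d>3:break
bot.set_gripper(.25);bot.hold(.2);bot.set_gripper(.7);bot.hold(.2)
bot.line_to(W(H,[138,0,120])[0],r,max_speed=.12)
bot.line_to(np.array(bot.current_ee_pos())+[-.03,.12,.08],max_speed=.2);bot.hold(.5)
m=np.zeros((600,800,3),np.uint8)
t=bot.read_camera("top");s=bot.read_camera("scene")
m[:300,:400]=cv2.resize(t["pixels"],(400,300));m[300:,:400]=cv2.resize(s["pixels"],(400,300))
u,v=proj(s,W(H,[220,0,10]))[0].astype(int);m[:300,400:]=crop(s,u-50,v-37,u+50,v+38,4)
u,v=proj(t,W(H,[210,0,10]))[0].astype(int);m[300:,400:]=crop(t,u-50,v-37,u+50,v+38,4)
cv2.imwrite("pics/end.png",m);print(bot.current_clock(),bot.current_ee_pos())
E
```

```text
13 -1.3
11 -0.6
10 -1.2
9.3 1.3
8.7 6.5
43.475 [0.4098315  0.35851151 0.19910498]
```

View pics/end.png

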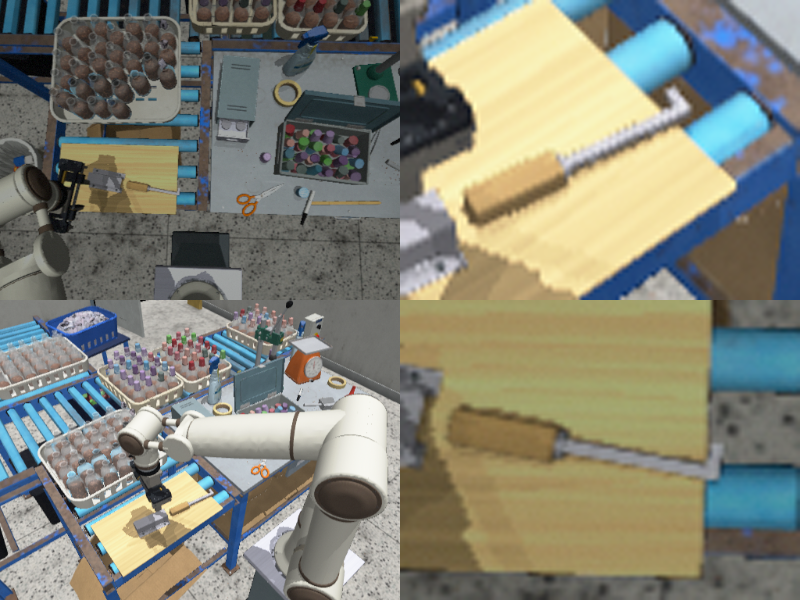

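The final picture shows the tray out, the hook flat on the board with its grip fully supported, and the scissors and caps where they were. The gripper is clear.

```bash
python3 -c "
from workcell import bot
print(bot.job_done(),bot.current_clock())"
```

```text
the job is handed in; nothing more can be done
the job is handed in; nothing more can be done
```

The job is handed in, at about 44 s of the 72 s allowed: the tray is out against its stop (about 16 N at rest, no wrenching felt), the hook is unhooked and lying flat on the board with only its toe just past the board's edge, and the scissors and caps look unmoved in the last picture.

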